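# Sort spring shoe trees by stiffness for the historic shoes

## Robot

A 6-joint arm with a two-finger parallel gripper is mounted at the origin on the work surface. World frame = base frame: x ahead of the robot, y to its left, z up, the work surface at z = 0. Lengths are in m, angles in degrees, forces in N, time in s.
With the tool pointing down it reaches from about 0.275 to 0.825 m from the base axis. Payload 5.2 kg.
Tool frame: the origin (TCP) lies at the very end of the fingers, on their centre line; the grasp point (between the pads) lies grip_point_offset behind it (grip_point_offset is the distance from the TCP to the grasp point, in m); z points along the fingers, y is the direction in which the jaws open and shut (so a half turn about z gives the same grasp; the last joint's range is limited). The gripper opens to 93 mm and grips with 3 to 60 N. Pads are 15 mm wide; open, the fingers measure 128 mm over their backs; the gripper's body (75 mm by 188 mm) begins 65 mm behind the grasp point.
Start: joints at [-76.708, 14.817, 87.949, -0, 77.235, -11.62], TCP at [0.232, -0.499, 0.219] pointing down, gripper open.
Joint ranges: [-179.93, 179.93], [-52.35, 119.4], [10.71, 147.94], [-69.91, 249.91], [12.55, 155.21], [-178.61, 178.61]. Speed limits (degrees/s): [147.25, 147.25, 180, 180, 180, 180].

## Interface

Orientations are given as [roll, pitch, yaw] about the fixed x, y, z axes, in that order (R = Rz(yaw) Ry(pitch) Rx(roll)).
In Python, from cell import * gives the robot as it stands.
- The arm moves only by the shell command python3 -m handwheel 'ROWS' [FORCE]. ROWS is JSON, a list of rows, each a list of 5 numbers: the shift along the tool's x, y, z in mm, then the turn about the tool's z in degrees, then the closure, from 0 (fully open) to 1 (shut). A call has 1 to 20 rows; each row is the pose to reach, as a shift and turn from the pose commanded when the call began, along the tool's axes at that moment; what a row does not reach only later rows make up. A row lasts 1/8 s, in which the tool goes at most 62.5 mm and 10.7 degrees, less where a joint would pass 70% of its speed; a pose out of reach is approached as far as the arm can. A call with a gripper value outside its range is refused whole. The fingers move at their own pace and stop on an object; FORCE is the grip in N (left out, the last holds). Time passes only in rows, so rows that repeat a pose let the fingers close. It gives the time, the measured TCP pose, the force and the opening at its end, in the units of the state.
- observe(): the state, without advancing time (a new reading comes with each control period).
- get_image(name): name is "scene" or "top"; returns the picture (420x560x3 uint8, blue, green, red); there is no depth.
- camera_model(name): a dict with "camera_matrix" (3x3 intrinsics, pixels), "cam_to_world" (4x4, takes a point from camera to world coordinates). Camera axes: x right, y up, looking along -z (the intrinsics and any distortion apply to the point x, -y, -z); pixel columns grow to the right and rows downward; lengths in m; the calibration is good to about 2 mm. A picture is of the moment at which its call begins. camera_model takes no time and is no camera call.
- sign_off(): hands the job in, once; it reports no verdict.
The state is a dict: "clock": time; "qpos": joint angles; "joint_velocities": joint speeds; "tau": joint torques, N m; "ee_pos": TCP position; "tool_rot": TCP orientation; "force": force on the tool from outside, world axes, zero at the start; "moment": the same for the moment, N m; "opening": finger opening in m.
Only numpy, scipy, OpenCV 4.12 (cv2) and the standard library are available. Lean on these libraries where they do the work, as an engineer would, in place of code of your own. Each camera call takes 0.05 s, during which the arm holds its last target. There are 200 camera calls.

## Task

Sort the three spring-loaded shoe trees on the work board by how hard their springs push back when the heel is pushed in with the toe against the batten: those with a weak, easily compressed spring may be used in the old shoes and go in the white tray, those with a stiff spring go in the grey tray. Lay each tree flat on its underside on the tray's floor, side by side if two share a tray; set them down, do not drop them, and leave the shoes, glassware and tools where they are.

Things in the scene. Friction and masses are not known exactly. Their poses are not given: they have to be found in the camera images.
- board: grey work board fixed on the table, 330 (its x) x 380 (its y) x 9 thick; origin at the centre of its underside. Along its far (+x) edge a fixed wooden batten stands 40 above the board, cork-faced towards -x. Three shoe trees lie on the board, each on its own strip of tissue, toes towards the batten and 2 to 14 short of it
- batten_face (a point): middle of the batten's upright cork face, 20 above the board, axes as the board, 380 along y. A tree, toe to heel: cedar forepart 95 long, 62 wide, 44 high; steel tube 18 thick, 40 long (24 up, balanced there); rod 26; heel block 34 long, 44 wide and high. The heel pushes in up to 22. Weak spring: moves at 1.5 N, fully in at 5 N; stiff: 8 and 18 N. A tree not yet stopped slides, at 1 to 2 N
- strip_1: right (-y) tissue strip, fixed flat on the board, under one tree. Origin: on the board's top, 24 below the axis of that tree's steel tube at its mid-length (the place to hold the tree) at the start; does not follow the tree. x to the toe, as the board's (the tree may be turned 2 degrees). The trees look alike: 195 long, 190 g, toe 110 ahead of the origin, rear face of the heel block 85 behind it
- strip_2: middle tissue strip, fixed flat on the board, under one tree. Origin: on the board's top, 24 below the axis of that tree's steel tube at its mid-length (the place to hold the tree) at the start; does not follow the tree. x to the toe, as the board's (the tree may be turned 2 degrees). The trees look alike: 195 long, 190 g, toe 110 ahead of the origin, rear face of the heel block 85 behind it
- strip_3: left (+y) tissue strip, fixed flat on the board, under one tree. Origin: on the board's top, 24 below the axis of that tree's steel tube at its mid-length (the place to hold the tree) at the start; does not follow the tree. x to the toe, as the board's (the tree may be turned 2 degrees). The trees look alike: 195 long, 190 g, toe 110 ahead of the origin, rear face of the heel block 85 behind it
- white_tray_floor (a point): white plastic tray with a cream liner, fixed, open on top, for the trees with a weak spring; outside 270 (its x) x 210 (its y) x 45 high, walls 4 thick; this point: centre of its inner floor, 5 above the table. Room for two trees side by side, lying along the tray's x, one each side of its middle. It may stand left or right of the board
- grey_tray_floor (a point): blue-grey plastic tray, fixed, open on top, for the trees with a stiff spring; outside 270 (its x) x 210 (its y) x 45 high, walls 4 thick; this point: centre of its inner floor, 5 above the table. Room for two trees side by side, lying along the tray's x, one each side of its middle. It may stand left or right of the board
- shoe_left: a red slingback shoe with a green lining, about 230 long, 75 wide, 115 high, standing on its sole and heel beyond the batten; origin under its middle; bystander
- shoe_right: the other red shoe of the pair, same size; origin under its middle; bystander
- beaker: empty glass beaker, 66 across, 90 high; origin at the centre of its underside; bystander
- jar: small clear jar with a white cap, 60 across, 65 high; origin at the centre of its underside; bystander
- petri_dish: shallow glass dish, 90 across, 16 high; origin at the centre of its underside; bystander
- brush: a brush 160 long lying on the table; bystander
- penlight: aluminium penlight 125 long, 14 high, lying on the table at the far left; bystander

How it is judged:
By the outcome, as a careful person would: the job done as asked, in the order asked, and still so for the second after the job is handed in, with the robot touching nothing.
It also fails if it takes over 72 s, if anything falls off the work surface, if the arm or the gripper's body presses on something with over 40 N, if the wrist force passes 120 N, or if a joint passes its speed limit or range.

## Working session

There is one attempt and no reset: what is moved stays moved. The work goes in short steps, Python scripts to look and compute and a shell command to move; the robot and the scene stay as the last step left them, time stands still between calls to the robot, and variables do not carry over. Pictures are saved under pics/ and viewed, about 8 in all and at most 12, crops included, and the job is handed in when it is done.

```bash
mkdir -p pics; ls; python3 - <<'E'
from cell import *
import cv2
for n in("top","scene"):
    cv2.imwrite(f"pics/{n}0.png",get_image(n)); m=camera_model(n); print(n,m)
print(observe()); 
try: print(grip_point_offset)
except Exception as e: print(e)
E
```

```text
pics
top {'camera_matrix': array([[380.83717889,   0.        , 282.72307388],
       [  0.        , 380.83717889, 207.05367556],
       [  0.        ,   0.        ,   1.        ]]), 'cam_to_world': array([[ 0.00724481,  0.99312101, -0.1168682 ,  0.49457412],
       [-0.99991948,  0.00597706, -0.01119449,  0.06427374],
       [-0.01041895,  0.11693989,  0.99308434,  1.28523134],
       [ 0.        ,  0.        ,  0.        ,  1.        ]])}
scene {'camera_matrix': array([[392.03743208,   0.        , 273.39395105],
       [  0.        , 392.03743208, 205.46811038],
       [  0.        ,   0.        ,   1.        ]]), 'cam_to_world': array([[-0.83115661, -0.30935983,  0.46203375,  1.06809941],
       [ 0.55602679, -0.45704738,  0.69422036,  0.75225211],
       [-0.00359258,  0.83390898,  0.55189031,  0.59369202],
       [ 0.        ,  0.        ,  0.        ,  1.        ]])}
{'clock': 0.1, 'qpos': array([-7.67075957e+01,  1.48547600e+01,  8.80032115e+01,  1.08271324e-03,
        7.72362742e+01, -1.16191687e+01]), 'joint_velocities': array([ 0.03264779, -0.1565031 , -0.09119864,  0.04118264, -0.0140163 ,
       -0.04683384]), 'tau': array([ 2.00889968e-03, -4.38213444e+01, -2.84641939e+01,  7.21049798e-02,
        3.63683933e-02, -5.27725661e-05]), 'ee_pos': array([ 0.2315871 , -0.49832819,  0.21791507]), 'tool_rot': array([-1.79907898e+02, -2.00155446e-02,  2.49113168e+01]), 'force': array([ 0.59572674,  0.0847404 , -0.67948618]), 'moment': array([0.0017526 , 0.00249222, 0.06694845]), 'opening': 0.09294455202939192}
0.0188
```

View pics/top0.png

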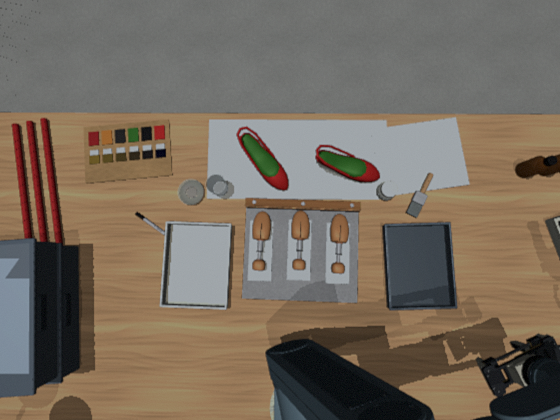

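View pics/scene0.png

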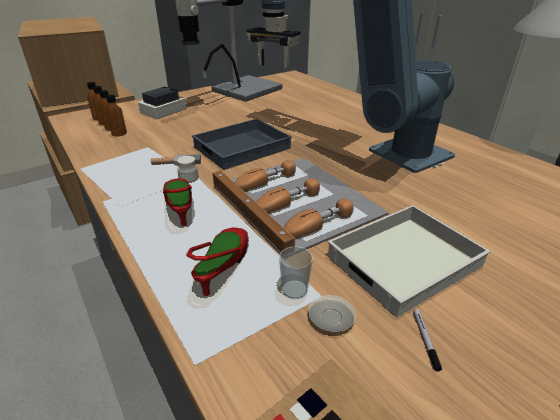

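The top view shows the white tray on the left (around px 197,265) and the grey tray on the right (419,265). The three trees are at columns 260, 299 and 338, with their toes up towards the batten at row about 204. The path over the trays is clear. Next I'll measure.

```bash
cat > h.py <<'E'
from cell import *
import cv2, numpy as np
def ray(name,pts,z):
    m=camera_model(name);K=m["camera_matrix"];T=np.array(m["cam_to_world"])
    p=np.atleast_2d(np.array(pts,float));d=np.c_[(p[:,0]-K[0,2])/K[0,0],-(p[:,1]-K[1,2])/K[1,1],-np.ones(len(p))]@T[:3,:3].T
    o=T[:3,3];return (o+d*((z-o[2])/d[:,2])[:,None])[:,:2]
def proj(name,P):
    m=camera_model(name);K=m["camera_matrix"];T=np.linalg.inv(np.array(m["cam_to_world"]))
    q=np.atleast_2d(P)@T[:3,:3].T+T[:3,3];return np.c_[K[0,2]+K[0,0]*q[:,0]/-q[:,2],K[1,2]-K[1,1]*q[:,1]/-q[:,2]]
def orange(img):
    h=cv2.cvtColor(img,cv2.COLOR_BGR2HSV);return cv2.inRange(h,(3,90,40),(18,255,255))
E
python3 - <<'E'
from h import *
np.set_printoptions(precision=4,suppress=True)
im=cv2.imread("pics/top0.png")
roi=np.zeros(im.shape[:2],np.uint8);roi[208:296,246:356]=1
def comps(mask,mn):
    n,l,s,c=cv2.connectedComponentsWithStats(mask)
    return [(s[i],c[i],l==i) for i in range(1,n) if s[i][4]>mn]
m=orange(im)*roi
for s,c,l in comps(m,20): print("orange",s,c,ray("top",c,.033), "rowends",ray("top",[[c[0],s[1]],[c[0],s[1]+s[3]]],.031).ravel())
g=cv2.cvtColor(im,cv2.COLOR_BGR2GRAY);hsv=cv2.cvtColor(im,cv2.COLOR_BGR2HSV)
w=((g>150)&(hsv[...,1]<60)).astype(np.uint8)*roi*255
w2=cv2.morphologyEx(w|m,cv2.MORPH_CLOSE,np.ones((5,5)))
for s,c,l in comps(w2,300):
    r=cv2.minAreaRect(np.argwhere(l)[:,::-1].astype(np.float32)); print("strip",s,r,ray("top",r[0],.009)); print(ray("top",cv2.boxPoints(r),.009).ravel())
big=cv2.resize(im[190:315,150:470],None,fx=2.5,fy=2.5,interpolation=cv2.INTER_CUBIC);cv2.imwrite("pics/crop1.png",big)
E
```

```text
orange [277 208  79  32 587] [306.7462 220.9387] [[ 0.5964 -0.0011]] rowends [ 0.6395 -0.0012  0.5338 -0.0012]
orange [253 212  18  29 428] [261.3995 226.3715] [[0.5775 0.1482]] rowends [0.6252 0.1489 0.5295 0.1476]
orange [331 214  18  29 430] [339.1674 228.8581] [[ 0.571  -0.1075]] rowends [ 0.6202 -0.1083  0.5248 -0.1073]
orange [293 259  12  11 108] [298.463  263.8611] [[0.4562 0.0258]] rowends [0.4718 0.0258 0.4364 0.0257]
orange [253 260  12  10 112] [258.5    264.6429] [[0.4527 0.1559]] rowends [0.4676 0.1562 0.4354 0.1558]
orange [332 262  12  11 112] [337.5446 267.6339] [[ 0.4451 -0.101 ]] rowends [ 0.4631 -0.1014  0.4278 -0.1011]
strip [ 273  208   83   76 3110] ((313.9999694824219, 245.5), (81.99998474121094, 74.99998474121094), 0.0) [[ 0.5164 -0.0265]]
[ 0.3924  0.1089  0.6414  0.1114  0.643  -0.1647  0.3946 -0.161 ]
strip [ 248  212   25   69 1398] ((260.1481018066406, 246.09341430664062), (22.63079261779785, 68.45706939697266), 2.4895529747009277) [[0.5132 0.153 ]]
[0.4021 0.1937 0.6293 0.1878 0.6265 0.1115 0.3995 0.119 ]
```

View pics/crop1.png

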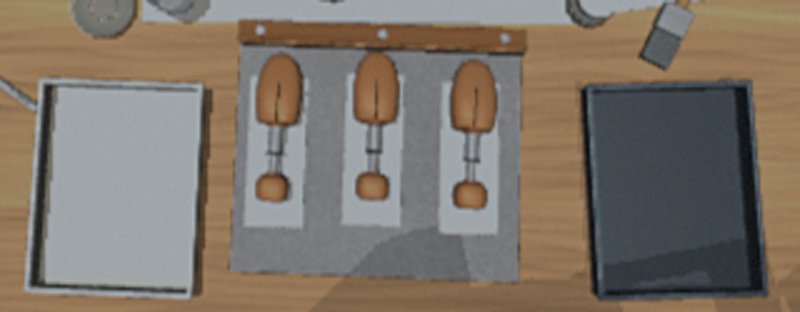

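```bash
python3 - <<'E'
from h import *
np.set_printoptions(precision=4,suppress=True)
def R(p,z): return ray("top",np.array(p)/2.5+[150-.3,190-.3],z)
for n,c in dict(white=[(41,80),(204,84),(193,297),(27,290)],grey=[(583,87),(750,83),(766,293),(598,298)]).items():
    q=R(c,.045); print(n,q.mean(0), np.linalg.norm(q-np.roll(q,-1,0),axis=1))
    d=(q[0]+q[1]-q[2]-q[3]); print(" yaw",np.degrees(np.arctan2(d[1],d[0])))
    d=(q[0]+q[3]-q[1]-q[2]); print(" yaw y",np.degrees(np.arctan2(-d[0],d[1])))
b=R([(232,270),(518,280)],.009);print("board",b, np.degrees(np.arctan2(*(b[1]-b[0])[::-1]))+90)
b=R([(238,45),(525,52)],.049);print("batten face top",b,np.degrees(np.arctan2(*(b[1]-b[0])[::-1]))+90)
# separate components
im=cv2.imread("pics/top0.png");m=orange(im);m[:211]=0;m[:, :246]=0;m[:,356:]=0;m[296:]=0
for cx in (260,300,338):
    a=np.zeros_like(m);a[:,cx-16:cx+16]=m[:,cx-16:cx+16]
    f=np.argwhere(a[:250]);hl=np.argwhere(a[252:])+[252,0]
    print(cx,"fore c",ray("top",f.mean(0)[::-1],.03),"heel c",ray("top",hl.mean(0)[::-1],.035),"rear edge row",hl[:,0].max(),ray("top",[hl[:,1].mean(),hl[:,0].max()+.5],.03))
    A=ray("top",f.mean(0)[::-1],.03)[0]-ray("top",hl.mean(0)[::-1],.035)[0];print("  yaw",np.degrees(np.arctan2(A[1],A[0])))
E
```

```text
white [0.4528 0.3564] [0.214  0.272  0.2126 0.2689]
 yaw -1.4931102535642846
 yaw y -1.4418977391827468
grey [ 0.4551 -0.3616] [0.2166 0.2666 0.2125 0.2682]
 yaw 2.27102574943559
 yaw y 1.9570314309534744
board [[ 0.3441  0.2087]
 [ 0.3344 -0.1663]] -1.4735010873509822
batten face top [[ 0.6372  0.2019]
 [ 0.6303 -0.1727]] -1.0587091325710816
260 fore c [[0.5777 0.1484]] heel c [[0.4528 0.1557]] rear edge row 269 [[0.437  0.1559]]
  yaw -3.380486631985215
300 fore c [[0.581  0.0207]] heel c [[0.4563 0.0259]] rear edge row 269 [[0.438  0.0257]]
  yaw -2.3865811585234833
338 fore c [[ 0.5711 -0.1079]] heel c [[ 0.4451 -0.1007]] rear edge row 272 [[ 0.4293 -0.1012]]
  yaw -3.2703466714215916
```

```bash
python3 -m handwheel '[[306,-296,0,27,1],[306,-296,0,27,1],[306,-296,0,27,1],[306,-296,0,27,1],[306,-296,0,27,1],[306,-296,0,27,1],[306,-296,40,27,1],[306,-296,80,27,1],[306,-296,120,27,1],[306,-296,160,27,1],[306,-296,199,27,1],[306,-296,199,27,1],[306,-296,199,27,1]]' 20; python3 -c "
from cell import *
print(observe())"
```

```text
clock: 1.72
ee_pos: [0.3851, -0.1018, 0.0205]
tool_rot: [180.0, -0.0, -2.1]
force: [0.1, 0.5, 0.2]
opening: 0.0003
{'clock': 1.725, 'qpos': array([-3.09592246e+01,  1.45785891e+01,  1.22196262e+02,  1.92821025e-03,
        4.31895617e+01,  6.11294365e+01]), 'joint_velocities': array([-0.01913049, -1.27322788, -0.69637611, -0.04439673, -0.30264673,
       -0.09772214]), 'tau': array([ 1.04748976e-02, -3.15320492e+01, -1.68205261e+01,  3.29885969e-02,
       -4.40385760e-03, -1.03268136e-03]), 'ee_pos': array([ 0.3850606 , -0.10177732,  0.02046842]), 'tool_rot': array([ 1.79983974e+02, -3.18020073e-02, -2.09006212e+00]), 'force': array([0.12593491, 0.51356725, 0.16736381]), 'moment': array([ 0.06147422,  0.05685091, -0.05957211]), 'opening': 0.000299126438211113}
```

```bash
python3 -m handwheel '[[15,0,0,0,1],[28,0,0,0,1],[34,0,0,0,1],[37,0,0,0,1],[40,0,0,0,1],[43,0,0,0,1],[46,0,0,0,1],[46,0,0,0,1],[46,0,0,0,1]]'
```

```text
clock: 2.85
ee_pos: [0.4289, -0.1029, 0.0194]
tool_rot: [-180.0, 0.2, -2.1]
force: [-5.4, -1.6, 3.0]
opening: 0.0007
```

```bash
python3 -m handwheel '[[2,0,0,0,1],[4,0,0,0,1],[4,0,0,0,1],[4,0,0,0,1]]'
```

```text
clock: 3.35
ee_pos: [0.4308, -0.1025, 0.0192]
tool_rot: [-179.9, 0.4, -2.0]
force: [-11.9, -1.9, 8.8]
opening: 0.0007
```

```bash
python3 -m handwheel '[[2,0,0,0,1],[4,0,0,0,1],[4,0,0,0,1],[4,0,0,0,1]]'
```

```text
clock: 3.85
ee_pos: [0.434, -0.1024, 0.0191]
tool_rot: [-179.9, 0.5, -2.0]
force: [-14.5, -1.2, 11.3]
opening: 0.0004
```

Tree 1 is clearly stiff: it reads 12 to 14.5 N after a few mm of compression. Tree 2 is next.

```bash
python3 -m handwheel '[[-20,0,0,0,1],[-49,0,0,0,1],[-49,-60,0,0,1],[-49,-129,0,0,1],[-49,-129,0,0,1],[-49,-129,0,0,1],[-30,-129,0,0,1],[-17,-129,0,0,1],[-14,-129,0,0,1],[-11,-129,0,0,1],[-8,-129,0,0,1],[-5,-129,0,0,1],[-3,-129,0,0,1],[-3,-129,0,0,1],[-3,-129,0,0,1]]'
```

```text
clock: 5.72
ee_pos: [0.44, 0.0257, 0.0196]
tool_rot: [-180.0, 0.0, -2.1]
force: [-2.5, -0.5, -0.3]
opening: 0.0002
```

```bash
python3 -m handwheel '[[2,0,0,0,1],[4,0,0,0,1],[4,0,0,0,1],[4,0,0,0,1]]'
```

```text
clock: 6.22
ee_pos: [0.4442, 0.0254, 0.0196]
tool_rot: [-180.0, 0.0, -2.1]
force: [-2.9, 0.1, -1.0]
opening: 0.0004
```

```bash
python3 -m handwheel '[[2,0,0,0,1],[4,0,0,0,1],[4,0,0,0,1],[4,0,0,0,1]]'
```

```text
clock: 6.72
ee_pos: [0.4482, 0.0253, 0.0196]
tool_rot: [-180.0, 0.0, -2.1]
force: [-4.1, 0.1, 0.2]
opening: 0.0007
```

Tree 2 is weak: it rises smoothly to 4.1 N about 15 mm in. Tree 3 is next.

```bash
python3 -m handwheel '[[-20,0,0,0,1],[-58,0,0,0,1],[-58,-60,0,0,1],[-58,-129,0,0,1],[-58,-129,0,0,1],[-58,-129,0,0,1],[-40,-129,0,0,1],[-27,-129,0,0,1],[-24,-129,0,0,1],[-21,-129,0,0,1],[-18,-129,0,0,1],[-15,-129,0,0,1],[-12,-129,0,0,1],[-12,-129,0,0,1],[-12,-129,0,0,1]]'
```

```text
clock: 8.6
ee_pos: [0.4407, 0.1547, 0.0195]
tool_rot: [180.0, 0.0, -2.1]
force: [-1.4, 0.4, 0.1]
opening: 0.0003
```

```bash
python3 -m handwheel '[[2,0,0,0,1],[4,0,0,0,1],[4,0,0,0,1],[4,0,0,0,1]]'
```

```text
clock: 9.1
ee_pos: [0.4449, 0.1545, 0.0196]
tool_rot: [-180.0, 0.0, -2.1]
force: [-2.1, -0.4, -0.0]
opening: 0.0004
```

```bash
python3 -m handwheel '[[2,0,0,0,1],[4,0,0,0,1],[4,0,0,0,1],[4,0,0,0,1]]'
```

```text
clock: 9.6
ee_pos: [0.4489, 0.1544, 0.0196]
tool_rot: [180.0, 0.0, -2.1]
force: [-2.8, -1.0, -0.4]
opening: 0.0006
```

```bash
python3 -m handwheel '[[2,0,0,0,1],[4,0,0,0,1],[6,0,0,0,1],[6,0,0,0,1],[6,0,0,0,1]]'
```

```text
clock: 10.22
ee_pos: [0.4548, 0.1541, 0.0196]
tool_rot: [180.0, 0.0, -2.1]
force: [-3.9, -0.7, -0.5]
opening: 0.0003
```

```bash
python3 -m handwheel '[[-20,0,0,0,1],[-90,0,0,0,1],[-90,0,-40,0,0.6],[-90,0,-100,0,0.6],[-90,0,-100,0,0.6]]'; python3 - <<'E'
from h import *
np.set_printoptions(precision=4,suppress=True)
im=get_image("top");cv2.imwrite("pics/top1.png",im)
m=orange(im);m[:211]=0;m[:, :246]=0;m[:,356:]=0;m[296:]=0
for cx in (260,300,338):
    a=np.zeros_like(m);a[:,cx-16:cx+16]=m[:,cx-16:cx+16]
    f=np.argwhere(a[:250]);hl=np.argwhere(a[252:])+[252,0]
    F=ray("top",f.mean(0)[::-1],.03)[0];H=ray("top",hl.mean(0)[::-1],.035)[0]
    print(cx,F,H,"rear",ray("top",[hl[:,1].mean(),hl[:,0].max()+.5],.03),"yaw",np.degrees(np.arctan2(*(F-H)[::-1])))
x=im[190:315,150:470];cv2.imwrite("pics/crop2.png",cv2.resize(x,None,fx=2.5,fy=2.5,interpolation=cv2.INTER_CUBIC))
E
```

```text
clock: 10.85
ee_pos: [0.3704, 0.1582, 0.1247]
tool_rot: [-179.9, -0.8, -2.1]
force: [1.0, 0.1, -0.2]
opening: 0.0256
260 [0.5864 0.1502] [0.4625 0.156 ] rear [[0.4466 0.1561]] yaw -2.691706737622872
300 [0.5841 0.0207] [0.459  0.0257] rear [[0.4412 0.0255]] yaw -2.293197464031072
338 [ 0.5811 -0.1058] [ 0.455  -0.1007] rear [[ 0.4389 -0.1012]] yaw -2.2928693619465728
```

View pics/crop2.png

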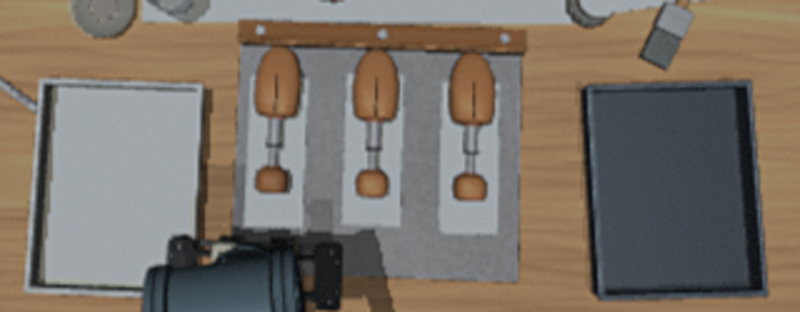

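In the crop all three toes are at the batten (row about 48) and the tubes are near columns 274, 373 and 471. Tree 3 is weak, with a linear rise to 3.9 N. I'll grasp it first.

```bash
python3 -m handwheel '[[55,-1,0,0.5,0.5],[110,-1,0,0.5,0.5],[165,-1,0,0.5,0.5],[165,-1,0,0.5,0.5],[165,-1,50,0.5,0.5],[165,-1,85,0.5,0.5],[165,-1,105,0.5,0.5],[165,-1,105,0.5,0.5],[165,-1,105,0.5,0.5],[165,-1,105,0.5,1],[165,-1,105,0.5,1],[165,-1,105,0.5,1],[165,-1,105,0.5,1],[165,-1,105,0.5,1]]' 25
```

```text
clock: 12.65
ee_pos: [0.5302, 0.1525, 0.0151]
tool_rot: [-180.0, -0.0, -2.6]
force: [-1.0, 0.1, 4.9]
opening: 0.0168
```

```bash
python3 -m handwheel '[[-3,0,0,0,1],[-3,0,-5,0,1],[-3,0,-20,0,1],[-3,0,-50,0,1],[-3,0,-80,0,1],[-3,0,-80,0,1],[-3,0,-80,0,1]]'; python3 - <<'E'
from h import *
im=get_image("scene");cv2.imwrite("pics/scene1.png",cv2.resize(im[120:300,180:500],None,fx=2.4,fy=2.4))
E
```

```text
clock: 13.52
ee_pos: [0.5262, 0.1525, 0.094]
tool_rot: [180.0, 0.1, -2.6]
force: [-0.6, 0.9, -1.2]
opening: 0.0175
```

View pics/scene1.png

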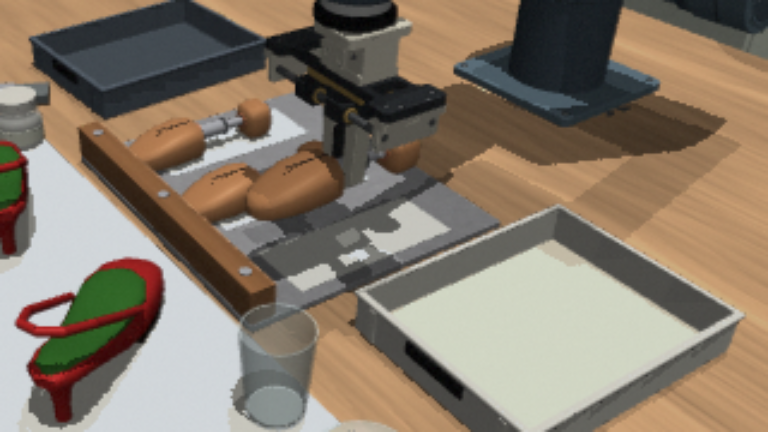

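The tree is held level with its underside about 88 mm up, which clears the tray rim. I'll carry it to the left half of the white tray.

```bash
python3 -m handwheel '[[-18,-40,0,-1,1],[-40,-95,0,-1,1],[-62,-150,0,-1,1],[-84,-205,0,-1,1],[-98,-247,0,-1,1],[-98,-247,0,-1,1],[-98,-247,0,-1,1],[-98,-247,25,-1,1],[-98,-247,50,-1,1],[-98,-247,65,-1,1],[-98,-247,74,-1,1],[-98,-247,78,-1,1],[-98,-247,80,-1,1],[-98,-247,81,-1,1],[-98,-247,81,-1,1]]'
```

```text
clock: 15.45
ee_pos: [0.4403, 0.4039, 0.014]
tool_rot: [-180.0, -0.0, -1.6]
force: [0.5, -0.0, -1.3]
opening: 0.0169
```

```bash
python3 -m handwheel '[[0,0,1,0,1],[0,0,2,0,1],[0,0,2,0,1],[0,0,2,0,1]]'
```

```text
clock: 15.95
ee_pos: [0.4401, 0.4037, 0.0116]
tool_rot: [-180.0, 0.0, -1.6]
force: [0.7, -0.6, -2.3]
opening: 0.0172
```

```bash
python3 -m handwheel '[[0,0,0.5,0,1],[0,0,1,0,1],[0,0,1,0,1],[0,0,1,0,1]]'
```

```text
clock: 16.45
ee_pos: [0.4401, 0.4037, 0.0107]
tool_rot: [180.0, 0.0, -1.6]
force: [0.0, 0.1, -1.9]
opening: 0.0174
```

```bash
python3 -m handwheel '[[0,0,0.5,0,1],[0,0,1,0,1],[0,0,1,0,1],[0,0,1,0,1]]'
```

```text
clock: 16.95
ee_pos: [0.4402, 0.4037, 0.0101]
tool_rot: [-180.0, -0.0, -1.6]
force: [-1.6, -1.5, 6.0]
opening: 0.0172
```

It's in contact (+6 N). Releasing with a limited opening, then lifting.

```bash
python3 -m handwheel '[[0,0,0,0,0.7],[0,0,0,0,0.6],[0,0,0,0,0.57],[0,0,0,0,0.57],[0,0,-10,0,0.57],[0,0,-50,0,0.57],[0,0,-100,0,0.57],[0,0,-100,0,0.57],[0,0,-100,0,0.57]]'
```

```text
clock: 18.08
ee_pos: [0.4399, 0.4036, 0.1099]
tool_rot: [-180.0, -0.0, -1.6]
force: [-0.1, 0.7, 0.2]
opening: 0.0403
```

```bash
python3 -m handwheel '[[14,54,0,0.7,0.5],[28,108,0,0.7,0.5],[42,162,0,0.7,0.5],[56,216,0,0.7,0.5],[70,270,0,0.7,0.5],[84,324,0,0.7,0.5],[98,378,0,0.7,0.5],[98,378,0,0.7,0.5],[98,378,0,0.7,0.5],[98,378,40,0.7,0.5],[98,378,75,0.7,0.5],[98,378,95,0.7,0.5],[98,378,95,0.7,0.5],[98,378,95,0.7,0.5],[98,378,95,0.7,1],[98,378,95,0.7,1],[98,378,95,0.7,1],[98,378,95,0.7,1],[98,378,95,0.7,1]]' 25
```

```text
clock: 20.45
ee_pos: [0.5279, 0.023, 0.015]
tool_rot: [180.0, -0.0, -2.3]
force: [-0.7, -1.0, 3.5]
opening: 0.0173
```

```bash
python3 -m handwheel '[[-3,0,0,0,1],[-3,0,-5,0,1],[-3,0,-20,0,1],[-3,0,-50,0,1],[-3,0,-80,0,1],[-3,0,-80,0,1],[-3,0,-80,0,1]]'
```

```text
clock: 21.32
ee_pos: [0.524, 0.0234, 0.0942]
tool_rot: [-180.0, 0.0, -2.3]
force: [0.4, -0.1, -1.8]
opening: 0.0175
```

```bash
python3 -m handwheel '[[-16,-47,0,-0.8,1],[-34,-100,0,-0.8,1],[-52,-153,0,-0.8,1],[-70,-206,0,-0.8,1],[-86,-255,0,-0.8,1],[-96,-281,0,-0.8,1],[-96,-281,0,-0.8,1],[-96,-281,0,-0.8,1],[-96,-281,25,-0.8,1],[-96,-281,50,-0.8,1],[-96,-281,68,-0.8,1],[-96,-281,77,-0.8,1],[-96,-281,80,-0.8,1],[-96,-281,82,-0.8,1],[-96,-281,83,-0.8,1],[-96,-281,83,-0.8,1],[-96,-281,83,-0.8,1]]'
```

```text
clock: 23.45
ee_pos: [0.4401, 0.308, 0.012]
tool_rot: [-180.0, -0.0, -1.5]
force: [-0.4, 0.2, -1.5]
opening: 0.0171
```

```bash
python3 -m handwheel '[[0,0,0.5,0,1],[0,0,1,0,1],[0,0,1,0,1],[0,0,1,0,1]]'
```

```text
clock: 23.95
ee_pos: [0.4399, 0.3079, 0.0106]
tool_rot: [180.0, 0.0, -1.5]
force: [0.4, -0.3, -0.9]
opening: 0.0174
```

```bash
python3 -m handwheel '[[0,0,0.3,0,1],[0,0,0.6,0,1],[0,0,0.6,0,1],[0,0,0.6,0,1]]'
```

```text
clock: 24.45
ee_pos: [0.4399, 0.3079, 0.0101]
tool_rot: [180.0, 0.0, -1.5]
force: [-0.1, -0.3, -1.3]
opening: 0.0169
```

```bash
python3 -m handwheel '[[0,0,0.3,0,1],[0,0,0.6,0,1],[0,0,0.6,0,1],[0,0,0.6,0,1]]'
```

```text
clock: 24.95
ee_pos: [0.4399, 0.3079, 0.01]
tool_rot: [-180.0, -0.0, -1.5]
force: [-1.2, 0.1, 6.3]
opening: 0.0175
```

```bash
python3 -m handwheel '[[0,0,0,0,0.7],[0,0,0,0,0.6],[0,0,0,0,0.57],[0,0,0,0,0.57],[0,0,-10,0,0.57],[0,0,-50,0,0.57],[0,0,-100,0,0.57],[14,59,-100,0.8,0.5],[28,117,-100,0.8,0.5],[42,176,-100,0.8,0.5],[56,234,-100,0.8,0.5],[70,292,-100,0.8,0.5],[84,351,-100,0.8,0.5],[94,409,-100,0.8,0.5],[94,409,-100,0.8,0.5],[94,409,-100,0.8,0.5]]'; python3 - <<'E'
from h import *
cv2.imwrite("pics/top2.png",cv2.resize(get_image("top")[190:315,150:470],None,fx=2.5,fy=2.5,interpolation=cv2.INTER_CUBIC))
E
```

```text
clock: 26.95
ee_pos: [0.5229, -0.1031, 0.1097]
tool_rot: [-180.0, 0.0, -2.3]
force: [0.0, 0.5, 0.9]
opening: 0.0467
```

View pics/top2.png

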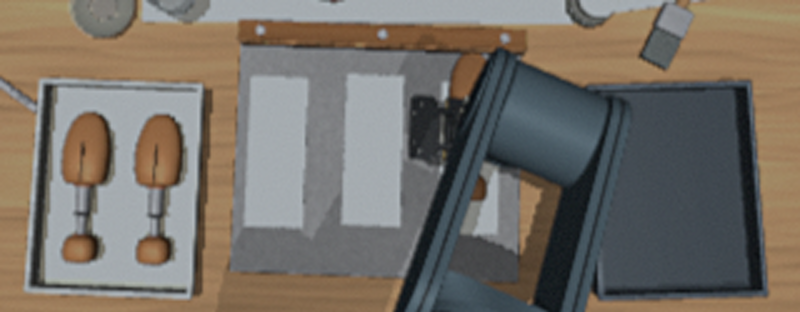

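The picture shows both weak trees lying side by side in the white tray (crop x of about 83 and 156), clear of the walls. The stiff one is next.

```bash
python3 -m handwheel '[[0,0,40,0,0.5],[0,0,75,0,0.5],[0,0,95,0,0.5],[0,0,95,0,0.5],[0,0,95,0,0.5],[0,0,95,0,1],[0,0,95,0,1],[0,0,95,0,1],[0,0,95,0,1],[0,0,95,0,1],[-3,0,95,0,1],[-3,0,90,0,1],[-3,0,75,0,1],[-3,0,45,0,1],[-3,0,15,0,1],[-3,0,15,0,1],[-3,0,15,0,1]]' 25
```

```text
clock: 29.12
ee_pos: [0.5197, -0.103, 0.094]
tool_rot: [-180.0, 0.0, -2.3]
force: [-0.5, -0.1, -2.1]
opening: 0.0171
```

```bash
python3 -m handwheel '[[-13,50,0,-1,1],[-27,105,0,-2,1],[-41,160,0,-3,1],[-55,215,0,-4,1],[-67,262,0,-4.4,1],[-67,262,0,-4.4,1],[-67,262,0,-4.4,1],[-67,262,25,-4.4,1],[-67,262,50,-4.4,1],[-67,262,68,-4.4,1],[-67,262,77,-4.4,1],[-67,262,80,-4.4,1],[-67,262,82,-4.4,1],[-67,262,83,-4.4,1],[-67,262,83,-4.4,1],[-67,262,83,-4.4,1]]'
```

```text
clock: 31.12
ee_pos: [0.443, -0.3626, 0.0118]
tool_rot: [180.0, -0.0, 2.1]
force: [0.1, -0.6, -2.7]
opening: 0.0173
```

```bash
python3 -m handwheel '[[0,0,0.5,0,1],[0,0,1,0,1],[0,0,1,0,1],[0,0,1,0,1]]'
```

```text
clock: 31.62
ee_pos: [0.4429, -0.3624, 0.0104]
tool_rot: [-180.0, 0.0, 2.1]
force: [0.2, 0.6, -1.7]
opening: 0.0173
```

```bash
python3 -m handwheel '[[0,0,0.3,0,1],[0,0,0.6,0,1],[0,0,0.6,0,1],[0,0,0.6,0,1]]'
```

```text
clock: 32.12
ee_pos: [0.4429, -0.3624, 0.0099]
tool_rot: [-180.0, 0.0, 2.1]
force: [-0.3, 0.1, -1.7]
opening: 0.0173
```

```bash
python3 -m handwheel '[[0,0,0.2,0,1],[0,0,0.4,0,1],[0,0,0.4,0,1],[0,0,0.4,0,1]]'
```

```text
clock: 32.62
ee_pos: [0.4429, -0.3624, 0.0098]
tool_rot: [180.0, -0.0, 2.1]
force: [-1.8, 1.6, 5.0]
opening: 0.0175
```

```bash
python3 -m handwheel '[[0,0,0,0,0.7],[0,0,0,0,0.6],[0,0,0,0,0.57],[0,0,0,0,0.57],[0,0,-10,0,0.57],[0,0,-50,0,0.57],[0,0,-100,0,0.57],[0,0,-150,0,0.57],[-60,50,-200,0,0.57],[-120,100,-200,0,0.57],[-120,100,-200,0,0.57],[-120,100,-200,0,0.57],[-120,100,-200,0,0.57],[-120,100,-200,0,0.57]]'; python3 - <<'E'
from h import *
cv2.imwrite("pics/top3.png",get_image("top")[90:330,120:480].repeat(2,0).repeat(2,1))
cv2.imwrite("pics/scene3.png",get_image("scene"))
E
```

```text
clock: 34.38
ee_pos: [0.3275, -0.4657, 0.2094]
tool_rot: [-180.0, -0.0, 2.2]
force: [0.3, -0.2, 0.4]
opening: 0.0399
```

View pics/top3.png

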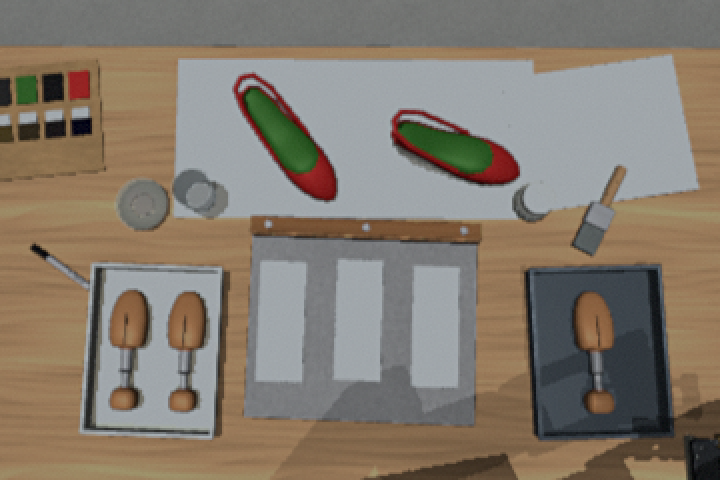

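View pics/scene3.png

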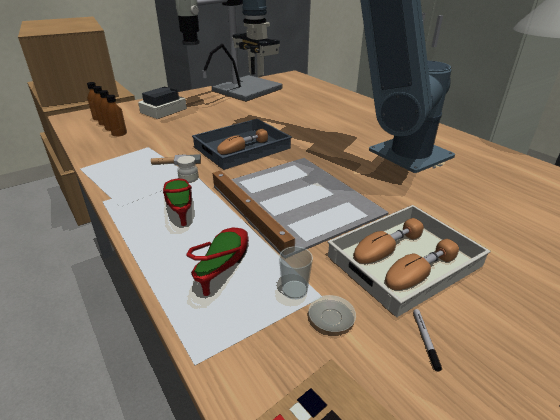

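The pictures show two trees flat in the white tray (top crop about 125,350 and 185,350) and one flat in the grey tray (595,350). The shoes, glassware and tools look unmoved, and the gripper is clear.

```bash
python3 -c "
from cell import *
print(sign_off())"
```

```text
the job is handed in; nothing more can be done
None
```

The three trees are sorted and the job is handed in, at about 34.5 s of the 72 s allowed.

| Tree | Push test, toe against the batten | Spring | Tray |
|---|---|---|---|
| Right (strip 1) | 12 to 14.5 N after only a few mm of compression | stiff | grey |
| Middle (strip 2) | 4.1 N about 15 mm in | weak | white |
| Left (strip 3) | 3.9 N about 20 mm in | weak | white |

- **Placing:** I held each tree by its tube and lowered it until the wrist felt the tray floor, at 5 to 6 N. I then released it with the jaws only part open.
- **Last checks:** both final pictures show two trees side by side in the white tray and one in the grey. All three lie flat and clear of the walls, the shoes, glassware and tools look unmoved, and the gripper is clear of everything.
- **Odd reading:** while pushing the right tree, the wrist also felt up to 11 N upward, which I could not explain. It does not change the result, because the horizontal force alone was well above the weak spring's 5 N maximum.

No check failed.

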